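# Check a bored housing with a go / no-go plug gauge

## Task

Check the bore of the aluminium housing with the smaller of the two double-ended plug gauges: push its long slim go end fully home into the bore, draw it out, then press the short thick no-go end lightly and squarely against the mouth of the bore and hold it there for a second to confirm that it is refused. Then lay the gauge gently back in its own slot of the plywood rack, and leave the other things as they are.

Things in the scene. Friction and masses are not known exactly. Their poses are not given: they have to be found in the camera images.
- gauge: The plug gauge to use: steel, 154 mm long, about 0.4 kg. Origin at the middle of its handle, on its long axis; its x axis runs along it from the go end (-x) to the no-go end (+x). Handle: dark hexagonal bar 90 mm long (x -45 to +45), 26 mm across flats, 30 mm across corners; at the start it lies level, z up, two upright flats facing its +y and -y, to be gripped.
- gauge_go_tip (a point): Centre of the go end's tip face, 85 mm from the gauge's origin towards -x. The go end is a bright cylinder 20 mm in diameter and 40 mm long, its tip bevelled 3 mm. Axes as the gauge's.
- gauge_nogo_tip (a point): Centre of the no-go end's face, 69 mm from the gauge's origin towards +x. The no-go end is a bright short cylinder 27 mm in diameter and 20 mm long, joined to the handle by a neck 18 mm in diameter and 4 mm long. Axes as the gauge's.
- big_gauge: The other plug gauge in the rack, not wanted: same form, handle and lengths, but its go end is 32 mm and its no-go end 38 mm in diameter. Origin and axes as for the gauge. To be left alone.
- rack: Fixed plywood rack, base 130 (x) by 200 (y) by 12 mm, origin under its centre, z up. Two slots along its x, 110 mm apart in y, each of two supports 8 mm thick at x = -34 and +34 mm with a wide V notch (120 degrees, lowest point 50 mm, horns about 62 mm above the bench) where a handle lies corner down. Between supports: 60 mm clear. Either gauge may be in either slot, go end towards -x.
- slot0 (a point): Where the middle of a handle lies when it rests in the slot at the rack's +y side, 65 mm above the bench. Axes as the rack's.
- slot1 (a point): The same for the slot at the rack's -y side.
- housing: Aluminium block 80 by 80 by 50 mm, fixed in a dark steel angle fixture, with a bore 22 mm in diameter through its 50 mm (the fixture closes it behind). Origin at the centre of its back face; z is the bore's axis, out of the mouth, 25 degrees above level, facing away from the robot (plus or minus 20 degrees of yaw); y is level; x points down and forward along the front face.
- bore_mouth (a point): Centre of the bore's mouth in the housing's front face, 106 mm above the bench; axes as the housing's (z out of the bore). The mouth has a bevel of about 1 mm. The go end fits with 1 mm of play all round until the handle's shoulder meets the face, 40 mm deep; the no-go end cannot enter. The housing is rigid.
- fixture: Dark steel angle fixture, fixed to the bench, holding the housing. Base 150 by 110 by 12 mm (x -55 to +95 mm), origin on the bench, z up; the bore's mouth lies 45 mm along its x from the origin. Fixture and housing are 145 mm high at the housing's upper edge; nothing stands above them.
- tape_roll: Bystander: grey roll of tape, 96 mm across, 48 mm high, lying flat. Origin under its centre.
- tub: Bystander: blue tub with a white cap, 80 mm diameter, 100 mm high. Origin under its centre.
- screwdriver: Bystander: screwdriver lying on the bench. Origin under its middle.
Mind the look-alikes: they are no part of the job. Leave any green look-alike of the gauge alone.

How it is judged:
On the way, in this order (a step that is already met when the one before it is completed fails the run):
1. the go end is fully home in the bore (at least 37 of its 40 mm) (z of gauge_go_tip in the frame of bore_mouth below -0.037 m and angle between the x axis of gauge and the z axis of housing, either way round below 0.1 rad and x of gauge_go_tip in the frame of bore_mouth between -0.004 and 0.004 m and y of gauge_go_tip in the frame of bore_mouth between -0.004 and 0.004 m), for 0.2 s.
2. the no-go end is pressed (over 2 N) against the bore's mouth, within 6 mm of its centre and 8 degrees of square, and is refused (distance between gauge_nogo_tip and bore_mouth below 0.006 m and angle between the x axis of gauge and the z axis of housing, either way round below 0.14 rad and contact force between gauge and housing above 2 N), for 0.4 s.
At the end, for the whole second after the job is handed in: The smaller gauge lies released and at rest in a slot of the rack: the middle of its handle within 12 mm of the slot's point, its axis within 7 degrees of the slot (either way round) ((distance between gauge and slot0 below 0.012 m or distance between gauge and slot1 below 0.012 m) and angle between the x axis of gauge and the x axis of rack, either way round below 0.12 rad and linear speed of gauge below 0.01 m/s and angular speed of gauge below 0.1 rad/s and contact force between gauge and the fingers below 0.05 N); the robot touches nothing.
It fails at once if the gauge is rammed against the housing (over 70 N) (contact force between gauge and housing above 70 N).
It fails at once if the gauge is let fall (it moves faster than 0.45 m/s with no finger on it: a drop of over about 10 mm) (linear speed of gauge above 0.45 m/s and contact force between gauge and the fingers below 0.05 N).
It fails at once if the big gauge is disturbed (more than 20 mm) (distance of big_gauge from where it was at the start of the episode above 0.02 m).
It fails at once if the tape roll, the tub or the screwdriver is disturbed (more than 30 mm) (distance of any of tape_roll, tub, screwdriver from where it was at the start of the episode above 0.03 m).
It also fails if it takes over 72 s, if anything falls off the work surface, if the arm or the gripper's body presses on something with over 40 N, if the wrist force passes 120 N, or if a joint passes its speed limit or range.

## Robot

A 6-joint arm with a two-finger parallel gripper is mounted at the origin on the work surface. World frame = base frame: x ahead of the robot, y to its left, z up, the work surface at z = 0. Lengths are in m, angles in rad, forces in N, time in s.
With the tool pointing down it reaches from about 0.35 to 0.875 m from the base axis. Payload 15.5 kg.
Tool frame: the origin (TCP) lies at the very end of the fingers, on their centre line; the grasp point (between the pads) lies 19 mm behind it; z points along the fingers, y is the line along which they close (so a half turn about z gives the same grasp; the last joint's range is limited). The gripper opens to 85 mm and grips with 20 to 120 N. Pads are 22 mm wide; open, the fingers measure 114 mm over their backs; the gripper's body (76 mm by 85 mm) begins 54 mm behind the grasp point. The pads swing forward as they close: fully open they stand 13 mm farther back than shut.
Start: joints at [1.03, 0.494, 1.345, -0, 1.302, -0.096], TCP at [0.269, 0.564, 0.231] pointing down, gripper open.
Joint ranges: [-2.91, 2.91], [-0.82, 2.16], [0.22, 2.67], [-1.22, 4.37], [0.12, 2.79], [-3.08, 3.08]. Speed limits (rad/s): [1.89, 1.89, 2.57, 3.01, 3.01, 3.01].

## Interface

Orientations are given as a unit quaternion [w, x, y, z].
In Python, from rig import manip gives the robot as it stands. Calls block until the motion is done:
- manip.goto(position, orientation): joint-space move of the TCP to a pose.
- manip.move_straight(position, v=0.15, rotation=None, contact_N=None): straight line of the TCP; rotation=None keeps the orientation; v is the mean speed in m/s. With contact_N (N) it stops when the force on the tool has changed by that much, and returns True; else False.
- manip.movej(angles): joint-space move.
- manip.gripper_to(opening): finger opening in m; the grip force is fixed at half the most; returns when the fingers have stopped.
- manip.dwell(seconds).
- manip.solve_ik(position, orientation): joint angles nearest the present ones, or None.
- manip.snapshot(name): name is "scene" or "side" or "wrist"; returns (picture, depth): 480x640x3 uint8, red, green, blue; 480x640 float32, m along the optical axis (not along the pixel's ray), 0 where there is no reading.
- manip.get_calibration(name): a dict with "K" (3x3 intrinsics, pixels), "R" (3x3) and "t" (3): a world point X has camera coordinates R X + t; the wrist camera has in their place "hand_eye" (4x4, takes a point from camera to tool coordinates, whose origin is the TCP and whose axes are the flange's). Camera axes: x right, y down, z forward; pixel columns grow to the right and rows downward; lengths in m; the calibration is good to about 2 mm. A picture is of the moment at which its call begins: read the wrist's pose just before it. get_calibration takes no time and is no camera call.
A pose or a line that the arm cannot do raises manip.PlanningError and nothing moves.
- manip.hand_in(): hands the job in; it is judged then, once.
Trained networks look in the newest picture that a camera, given by its name, has taken for a name from the list of things; names that differ only in an ending like _2 or _b are one class to them, and where a whole thing is asked for, a point or a joint stands for the part that bears it (a point fixed in the world has none). Each returns a list of dicts, best first, with "p" (0 to 1); they miss things now and then, are a little off and sometimes report something else, mostly with a low value. They report only what shows in the picture. A call takes as long as a camera call. They do not tell look-alikes from the thing itself.
- manip.regions_of(camera, query): "mask" (480x640 bool, what is visible of it) and "location" ([column, row] in pixels, amid what is visible of it).
Readings, each from a call of its own:
- manip.get_t(): time.
- manip.get_qpos(): joint angles.
- manip.get_qvel(): joint speeds.
- manip.get_tau(): joint torques, N m.
- manip.get_tool_pos(): TCP position.
- manip.get_ee_rot(): TCP orientation.
- manip.get_ft_force(): force on the tool from outside, world axes, zero at the start.
- manip.get_wrist_torque(): the same for the moment, N m.
- manip.get_width(): finger opening in m.
- manip.get_finger_force(): force on a finger pad.
Only numpy, scipy, OpenCV 4.12 (cv2) and the standard library are available. Lean on these libraries where they do the work, as an engineer would, in place of code of your own. Each camera call takes 0.05 s, during which the arm holds its last target. There are 200 camera calls.

## Working session

There is one attempt and no reset: what is moved stays moved. The work goes in short steps, each a Python script; the robot and the scene stay as the last script left them, time stands still between calls to the robot, and variables do not carry over. Pictures are saved under pics/ and viewed, at most 10 in all, crops included, and the job is handed in when it is done.

```bash
ls; mkdir -p pics
cat > h.py <<'E'
import numpy as np, cv2
from rig import manip
from scipy.spatial.transform import Rotation as Ro
def cam(name):
    c=manip.get_calibration(name); K=np.array(c["K"])
    if "R" in c:
        R=np.array(c["R"]);t=np.array(c["t"]); return K,R.T,-R.T@t
    T=np.array(c["hand_eye"]); w,x,y,z=manip.get_ee_rot(); Rt=Ro.from_quat([x,y,z,w]).as_matrix()
    return K,Rt@T[:3,:3],Rt@T[:3,3]+np.array(manip.get_tool_pos())
def snap(name,png=None):
    C=cam(name); im,d=manip.snapshot(name)
    if png: cv2.imwrite("pics/"+png,im[:,:,::-1])
    return C,im,d
def cloud(C,d):
    K,R,o=C; v,u=np.mgrid[:d.shape[0],:d.shape[1]]
    P=np.stack([(u-K[0,2])/K[0,0]*d,(v-K[1,2])/K[1,1]*d,d],-1)@R.T+o
    P[d<=0]=np.nan
    return P
def quat(M):
    x,y,z,w=Ro.from_matrix(M).as_quat(); return [w,x,y,z]
E
python3 - <<'E'
from h import *
for n in("scene","side","wrist"):
    C,im,d=snap(n,n+"0.png"); P=cloud(C,d)
    np.savez("/tmp/%s.npz"%n,P=P,im=im)
    print(n,"cam at",C[2].round(3),"dir",C[1][:,2].round(2))
    for q in("gauge","big_gauge","rack","housing","fixture","bore_mouth","gauge_go_tip","tape_roll","tub","screwdriver"):
        try: rs=manip.regions_of(n,q)
        except Exception as e: print(q,e);continue
        for r in rs[:3]:
            m=np.array(r["mask"]); X=P[m]; X=X[~np.isnan(X[:,0])]
            print(q,round(r["p"],2),np.round(r["location"]),m.sum(),np.median(X,0).round(3) if len(X) else None, X[:,2].max().round(3) if len(X) else None)
im=np.hstack([cv2.imread("pics/scene0.png"),cv2.imread("pics/side0.png")])
print(manip.get_t(),manip.get_ee_rot())
E
```

```text
pics
scene cam at [1.374 0.622 0.8  ] dir [-0.64 -0.52 -0.56]
gauge 0.9 [217. 267.] 559 [ 0.742 -0.259  0.018] 0.029
gauge 0.82 [307. 237.] 410 [ 0.542 -0.113  0.071] 0.081
gauge 0.78 [342. 217.] 468 [ 0.33  -0.155  0.016] 0.029
big_gauge 0.92 [277. 222.] 470 [ 0.54  -0.221  0.071] 0.084
rack 0.58 [296. 251.] 1893 [ 0.562 -0.149  0.01 ] 0.062
housing 0.68 [387. 267.] 1438 [0.567 0.155 0.106] 0.144
housing 0.16 [310. 233.] 402 [ 0.534 -0.113  0.071] 0.081
fixture 0.81 [387. 280.] 3261 [0.57  0.162 0.064] 0.144
bore_mouth 0.95 [391. 266.] 1501 [0.566 0.155 0.106] 0.144
gauge_go_tip 0.92 [219. 270.] 551 [ 0.742 -0.258  0.018] 0.029
gauge_go_tip 0.87 [307. 232.] 407 [ 0.537 -0.113  0.071] 0.081
gauge_go_tip 0.71 [343. 215.] 444 [ 0.331 -0.157  0.017] 0.029
tape_roll 0.73 [271. 320.] 1501 [ 0.802 -0.008  0.029] 0.05
tub 0.85 [426. 348.] 2166 [0.721 0.337 0.072] 0.102
tub 0.68 [310. 235.] 450 [ 0.535 -0.113  0.071] 0.081
screwdriver 0.55 [185. 225.] 187 [ 0.654 -0.489  0.019] 0.027
side cam at [ 0.407 -0.812  1.048] dir [ 0.11  0.61 -0.78]
gauge 0.87 [306. 262.] 609 [ 0.523 -0.127  0.075] 
[... 307 characters left out ...]
1. 197.] 2083 [0.542 0.116 0.072] 0.147
bore_mouth 0.77 [301. 181.] 896 [0.547 0.117 0.119] 0.147
gauge_go_tip 0.92 [310. 264.] 602 [ 0.523 -0.127  0.075] 0.084
gauge_go_tip 0.89 [235. 297.] 592 [ 0.325 -0.17   0.024] 0.031
gauge_go_tip 0.86 [404. 313.] 558 [ 0.736 -0.277  0.024] 0.032
tape_roll 0.74 [394. 232.] 757 [ 0.794 -0.024  0.035] 0.054
tub 0.59 [339. 147.] 805 [0.691 0.301 0.074] 0.108
tub 0.27 [307. 262.] 575 [ 0.521 -0.127  0.075] 0.084
screwdriver 0.67 [392. 410.] 574 [ 0.641 -0.508  0.024] 0.032
screwdriver 0.44 [302. 182.] 916 [0.548 0.12  0.119] 0.147
wrist cam at [0.209 0.593 0.374] dir [ 0.24 -0.12 -0.96]
1.65 [ 9.77084475e-06  2.21056736e-01  9.75260949e-01 -1.08407898e-06]
```

View pics/scene0.png

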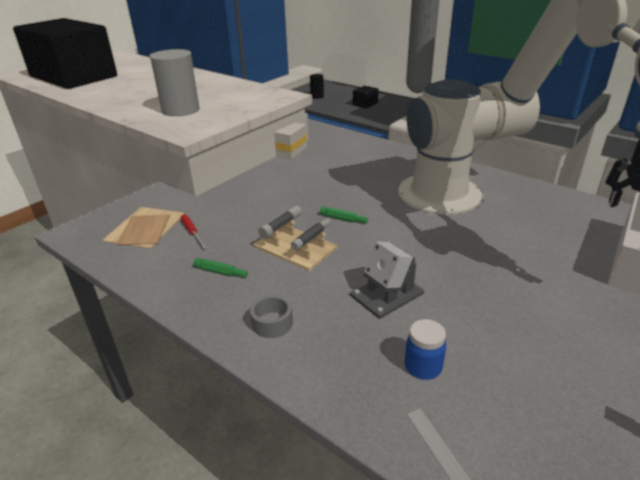

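View pics/side0.png

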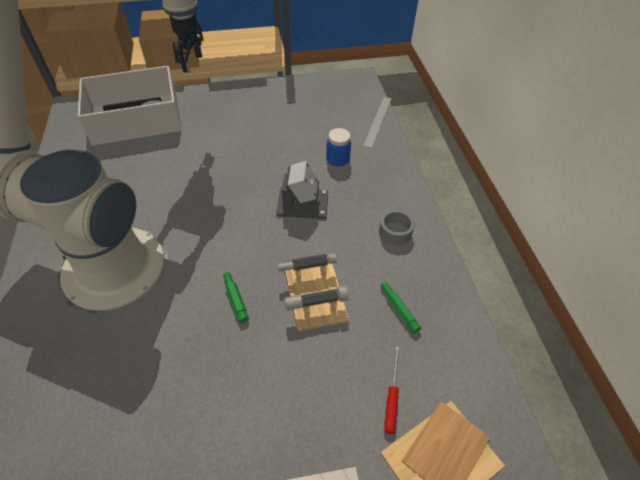

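The scene and side views agree. The thin steel gauge is in the rack's +y slot, at about (307,237) in scene and (306,262) in side, with its go end towards the robot. The big gauge is beside it in the -y slot, and the green look-alikes lie on the bench. The housing is at about (390,265), with its face towards the scene camera. Next I'll get coarse axes.

```bash
cat >> h.py <<'E'
def gauge_axis(P,im,center,r=0.1):
    """axis (xy) & centre of the points of a gauge in the rack, near center, above the supports"""
    X=P.reshape(-1,3); 
    s=(np.linalg.norm(X[:,:2]-center,axis=1)<r)&(X[:,2]>0.068)&(X[:,2]<0.1)
    X=X[s]
    return X
def plane(X,it=300,tol=0.002):
    rng=np.random.default_rng(0);best=None
    for _ in range(it):
        a=X[rng.choice(len(X),3,False)]; n=np.cross(a[1]-a[0],a[2]-a[0]); l=np.linalg.norm(n)
        if l<1e-6: continue
        n/=l; k=abs((X-a[0])@n)<tol
        if best is None or k.sum()>best.sum(): best=k
    Y=X[best];c=Y.mean(0); n=np.linalg.svd(Y-c,full_matrices=False)[2][2]
    return n,c,best
E
python3 - <<'E'
from h import *
for n in("scene","side"):
    f=np.load("/tmp/%s.npz"%n);P=f["P"]
    for c in([.53,-.12],[.53,-.23]):
        X=gauge_axis(P,f["im"],c); X=X[abs(X[:,1]-c[1])<.04]
        m=X.mean(0);e=np.linalg.svd(X[:,:2]-m[:2],full_matrices=False)[2][0];s=(X[:,:2]-m[:2])@e
        print(n,c,len(X),m.round(4),"yaw",np.degrees(np.arctan2(*(e*np.sign(e[0]))[::-1])).round(1),"ends",(m[:2]+s.min()*e).round(3),(m[:2]+s.max()*e).round(3),"ztop",np.percentile(X[:,2],[50,95,100]).round(4))
    X=P.reshape(-1,3);X=X[(abs(X[:,0]-.55)<.12)&(abs(X[:,1]-.14)<.12)&(X[:,2]>.05)&(X[:,2]<.16)]
    for _ in range(2):
        nn,c,k=plane(X); nn*=np.sign(nn[2]); print(n,"plane",nn.round(3),c.round(4),k.sum(),"elev",np.degrees(np.arcsin(nn[2])).round(1),"yaw",np.degrees(np.arctan2(nn[1],nn[0])).round(1)); X=X[~k]
# candidate viewing poses
yaw=0
def look(x,tilt,yaw):
    # tool x outward, tool z down tilted toward robot
    a=np.array([np.cos(yaw),np.sin(yaw),0]);z=-np.cos(tilt)*np.array([0,0,1])-np.sin(tilt)*a
    X=a*np.cos(tilt)-np.sin(tilt)*np.array([0,0,1]);return np.stack([X,np.cross(z,X),z],1)
for t in(0,15,30,40):
  for r in(.12,.16,.2):
    p=[.59+r,.155,.22]
    q=manip.solve_ik(p,quat(look(0,np.radians(t),0))); print(t,r,None if q is None else np.round(q,2))
E
```

```text
scene [0.53, -0.12] 294 [ 0.5305 -0.1163  0.0733] yaw 2.3 ends [ 0.443 -0.12 ] [ 0.597 -0.114] ztop [0.0731 0.078  0.0809]
scene [0.53, -0.23] 326 [ 0.5327 -0.2249  0.0748] yaw 2.2 ends [ 0.447 -0.228] [ 0.603 -0.222] ztop [0.075  0.0808 0.0836]
scene plane [ 0.881 -0.214  0.422] [0.5762 0.1398 0.1005] 710 elev 25.0 yaw -13.7
scene plane [0.269 0.963 0.007] [0.5588 0.1823 0.0908] 450 elev 0.4 yaw 74.4
side [0.53, -0.12] 512 [ 0.5211 -0.124   0.076 ] yaw 1.6 ends [ 0.594 -0.122] [ 0.441 -0.126] ztop [0.0761 0.0815 0.084 ]
side [0.53, -0.23] 695 [ 0.5222 -0.2342  0.0777] yaw 2.4 ends [ 0.599 -0.231] [ 0.445 -0.237] ztop [0.0778 0.0842 0.0892]
side plane [0.291 0.957 0.015] [0.5359 0.1067 0.093 ] 318 elev 0.8 yaw 73.1
side plane [ 0.88  -0.22   0.421] [0.5727 0.1374 0.1076] 262 elev 24.9 yaw -14.1
0 0.12 [ 0.13  0.65  1.07 -0.    1.42  1.7 ]
0 0.16 [ 0.13  0.71  0.95 -0.    1.48  1.7 ]
0 0.2 [ 0.12  0.78  0.81 -0.    1.55  1.69]
15 0.12 [0.12 0.8  0.8  0.03 1.8  1.69]
15 0.16 [0.11 0.88 0.64 0.03 1.89 1.69]
15 0.2 [0.11 0.96 0.44 0.03 1.99 1.69]
30 0.12 [0.11 0.98 0.49 0.07 2.19 1.7 ]
30 0.16 [0.1  1.08 0.25 0.07 2.33 1.71]
30 0.2 None
40 0.12 [0.1  1.12 0.26 0.1  2.46 1.73]
40 0.16 None
40 0.2 None
```

```bash
cat >> h.py <<'E'
def tool(yaw,tilt,flip=False):
    """tool x along yaw (horizontal), y level; tilt>0: fingers point outward along yaw. flip: half turn about tool z"""
    a=np.array([np.cos(yaw),np.sin(yaw),0]);k=np.array([0,0,1.])
    z=-np.cos(tilt)*k+np.sin(tilt)*a; x=np.cos(tilt)*a+np.sin(tilt)*k
    M=np.stack([x,np.cross(z,x),z],1)
    return M@np.diag([-1,-1,1]) if flip else M
E
python3 - <<'E'
from h import *
y=np.radians(-14)
for t,flip in((25,False),(25,True)):
  for r in(.05,.15): print(t,flip,manip.solve_ik([.575+r,.14-r*.25,.13],quat(tool(y,np.radians(t),flip))))
manip.goto([.70,.11,.24],quat(tool(y,-np.radians(30))))
C,im,d=snap("wrist","w_house.png"); np.savez("/tmp/wh.npz",P=cloud(C,d),im=im,K=C[0],R=C[1],o=C[2])
rs=manip.regions_of("wrist","bore_mouth"); print([(r["p"],r["location"],r["mask"].sum()) for r in rs])
manip.goto([.5275,-.12,.2],quat(tool(np.radians(2),0)))
C,im,d=snap("wrist","w_rack.png"); np.savez("/tmp/wr.npz",P=cloud(C,d),im=im,K=C[0],R=C[1],o=C[2])
rs=manip.regions_of("wrist","gauge"); print([(r["p"],r["location"],r["mask"].sum()) for r in rs])
a=np.hstack([cv2.imread("pics/w_house.png"),cv2.imread("pics/w_rack.png")])
cv2.imwrite("pics/both.png",cv2.resize(a,(800,300),interpolation=cv2.INTER_AREA))
print(manip.get_t())
E
```

```text
25 False [ 0.20412518  0.52001667  1.76380923 -0.3975332   0.49305268  2.33629311]
25 False [ 0.12977736  0.61509221  1.53903587 -0.27869915  0.5960969   2.14516809]
25 True [ 0.20412518  0.52001667  1.76380923 -0.3975332   0.49305268 -0.80529954]
25 True [ 0.12977736  0.61509221  1.53903587 -0.27869915  0.5960969  -0.99642456]
[(0.85, [331.4, 269.6], np.int64(8946))]
[(0.86, [324.3, 227.6], np.int64(7259)), (0.76, [392.5, 408.8], np.int64(2272)), (0.71, [8.9, 189.9], np.int64(1225))]
5.2333
```

View pics/both.png

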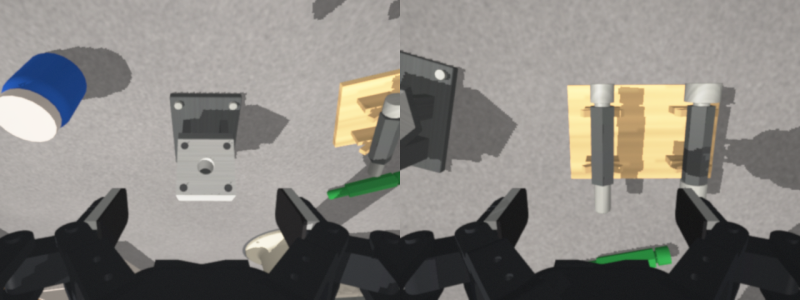

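The left half shows the housing face with the bore at about (328,266) in full-size pixels. The right half shows the small gauge at about (324,228), go end towards the robot. Now I'll measure both more closely.

Run:
```python
from h import *
f=np.load("/tmp/wh.npz");P,im,K,R,o=[f[k] for k in("P","im","K","R","o")]
g=cv2.cvtColor(im,cv2.COLOR_RGB2GRAY)
sub=P[200:330,270:390].reshape(-1,3);sub=sub[~np.isnan(sub[:,0])];sub=sub[sub[:,2]>.06]
n,c,k=plane(sub,tol=.0015); n*=np.sign(n[2]); print("plane",n.round(3),c.round(4),k.sum(),"elev",np.degrees(np.arcsin(n[2])).round(2),"yaw",np.degrees(np.arctan2(n[1],n[0])).round(2))
# face mask from plane: extent -> centre
yax=np.cross([0,0,1],n);yax/=np.linalg.norm(yax);xax=np.cross(yax,n)
# bore contour: rectify the face
def px(X): q=R.T@(X-o); return K[:2,:2]@(q[:2]/q[2])+K[:2,2]
S=8000/2; # px per m
c0=c; src=[];dst=[]
for a,b in((-.05,-.05),(-.05,.05),(.05,.05),(.05,-.05)):
    src.append(px(c0+a*xax+b*yax));dst.append([(b+.05)*S,(a+.05)*S])
H=cv2.getPerspectiveTransform(np.float32(src),np.float32(dst))
w=cv2.warpPerspective(im[:,:,::-1].copy(),H,(400,400),flags=cv2.INTER_CUBIC);gw=cv2.cvtColor(w,cv2.COLOR_BGR2GRAY)
cir=cv2.HoughCircles(cv2.GaussianBlur(gw,(0,0),3),cv2.HOUGH_GRADIENT,1,100,param1=60,param2=12,minRadius=36,maxRadius=56)
print(cir)
for q in (cir[0][:3] if cir is not None else []):
    X=c0+(q[1]/S-.05)*xax+(q[0]/S-.05)*yax; print("mouth",X.round(4),"r mm",q[2]/S*1e3); cv2.circle(w,(int(q[0]),int(q[1])),int(q[2]),(0,0,255),1)
# face extent on plane
v=P[200:330,270:390].reshape(-1,3);v=v[(abs((v-c)@n)<.002)]
print("extent x",np.percentile((v-c)@xax,[1,99]).round(4),"y",np.percentile((v-c)@yax,[1,99]).round(4))
E1=c+np.mean(np.percentile((v-c)@xax,[1,99]))*xax+np.mean(np.percentile((v-c)@yax,[1,99]))*yax;print("face centre",E1.round(4))
f=np.load("/tmp/wr.npz");P,im2,K,R,o=[f[k] for k in("P","im","K","R","o")]
X=P[120:350,290:350].reshape(-1,3); X=X[(X[:,2]>.066)&(X[:,2]<.1)]
m=X.mean(0);e=np.linalg.svd(X[:,:2]-m[:2],full_matrices=False)[2][0];e*=np.sign(e[0]);s=(X[:,:2]-m[:2])@e;t=(X[:,:2]-m[:2])@np.array([-e[1],e[0]])
print("gauge",m.round(4),"yaw",np.degrees(np.arctan2(e[1],e[0])).round(2),"ends",(m[:2]+np.percentile(s,.3)*e).round(4),(m[:2]+np.percentile(s,99.7)*e).round(4),"half",np.percentile(t,[1,99]).round(4))
mid=abs(s)<.03;print("z",np.percentile(X[mid,2],[50,95,99]).round(4),"t mid",np.percentile(t[mid],[1,99]).round(4))
cv2.imwrite("pics/rect.png",np.hstack([w,cv2.resize(im2[100:360,200:460,::-1],(400,400))]))
```

```text
plane [ 0.876 -0.224  0.428] [0.5735 0.1359 0.1033] 8170 elev 25.33 yaw -14.38
[[[199.5 183.5  41.8]]]
mouth [0.5717 0.1363 0.107 ] r mm 10.45
extent x [-0.0429  0.0455] y [-0.0394  0.0391]
face centre [0.574  0.1357 0.1021]
gauge [ 0.5272 -0.1213  0.0755] yaw 2.26 ends [ 0.4425 -0.1246] [ 0.5936 -0.1186] half [-0.0127  0.0126]
z [0.0762 0.0798 0.0804] t mid [-0.0128  0.0127]
```

View pics/rect.png

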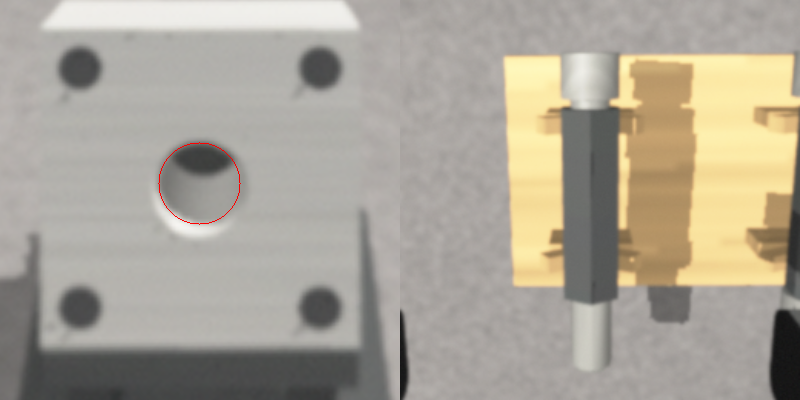

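Bolt-hole symmetry puts the bore centre at rectified (200,188), which is (0.572, 0.136, 0.106). That height matches the 106 mm given. The gauge top is at 80.4 mm, also as expected. Now I'll grasp and lift the gauge and move it in front of the bore.

```bash
cat >> h.py <<'E'
OFF=.004; G0=np.array([.5265,-.1213,.065]); YG=np.radians(2.26)
MOUTH=np.array([.5723,.1362,.106]); YH=np.radians(-14.2); EL=np.radians(25); N=np.array([np.cos(YH)*np.cos(EL),np.sin(YH)*np.cos(EL),np.sin(EL)])
REL=np.array([OFF,0,.022])   # TCP minus gauge origin, in tool axes (not flipped, tool x = gauge x)
def tcp(gpos,M): return np.asarray(gpos)+M@REL
MG=tool(YG,0); MI=tool(YH,EL); MN=tool(YH,EL,True)
E
python3 - <<'E'
from h import *
manip.move_straight(tcp(G0+[0,0,.06],MG),v=.15,rotation=quat(MG))
print(manip.move_straight(tcp(G0,MG),v=.08,contact_N=15),manip.get_tool_pos())
manip.gripper_to(.02); print("w",manip.get_width(),manip.get_finger_force(),manip.get_t())
manip.move_straight(tcp(G0+[0,0,.01],MG),v=.05); manip.move_straight(tcp(G0+[0,0,.14],MG),v=.2)
print("w",manip.get_width(),manip.get_ft_force())
manip.goto(tcp(MOUTH+N*.125,MI),quat(MI))
print(manip.get_t(),manip.get_tool_pos()-tcp(MOUTH+N*.125,MI),manip.get_ft_force(),manip.get_qpos())
snap("scene","s1.png");C,im,d=snap("wrist","w1.png")
a=cv2.imread("pics/s1.png")[180:330,300:500]
cv2.imwrite("pics/c1.png",np.hstack([cv2.resize(a,(400,300),interpolation=cv2.INTER_CUBIC),cv2.resize(im[:,:,::-1],(400,300),interpolation=cv2.INTER_AREA)]))
E
```

```text
False [ 0.53077072 -0.12123463  0.0433467 ]
w 0.025210813922842804 58.86067132232711 7.5083
w 0.025289949848231196 [-0.70226455 -0.07546039 -4.04992692]
9.7417 [-0.00054638 -0.00089956 -0.00075538] [ 0.39355803 -0.03301114 -3.77373667] [ 0.14108114  0.56956902  1.60465055 -0.2965075   0.5825496   2.17614187]
```

View pics/c1.png

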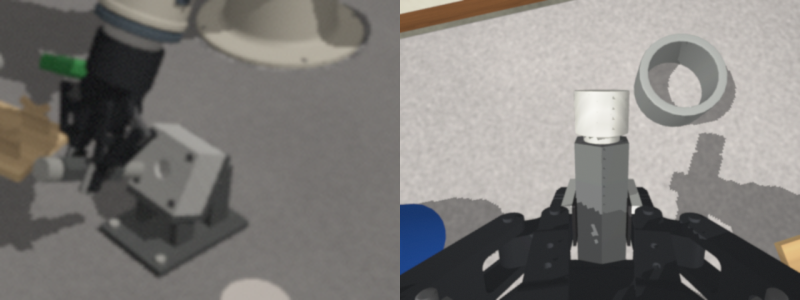

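The left half shows the gauge held in front of the bore and roughly in line with it. The right half shows the gauge straight in the fingers, no-go end outward. Next is the insertion.

```bash
cat >> h.py <<'E'
B=np.stack([np.cross(np.cross([0,0,1],N)/np.linalg.norm(np.cross([0,0,1],N)),N),np.cross([0,0,1],N)/np.linalg.norm(np.cross([0,0,1],N)),N])
def rep(M,s=""):
    g=manip.get_tool_pos()-M@REL; w,x,y,z=manip.get_ee_rot(); R=Ro.from_quat([x,y,z,w]).as_matrix()
    print(s,"t %.2f"%manip.get_t(),"gauge in bore frame mm",((B@(g-MOUTH))*1e3).round(2),"F",(B@np.array(manip.get_ft_force())).round(1),"T",np.round(manip.get_wrist_torque(),2),"rot err deg",np.degrees(Ro.from_matrix(M.T@R).magnitude()).round(2),"w",round(manip.get_width(),4))
E
python3 - <<'E'
from h import *
manip.dwell(.3); rep(MI,"pre")
h=manip.move_straight(tcp(MOUTH+N*.0865,MI),v=.06,rotation=quat(MI),contact_N=8); rep(MI,h)
for d in (.079,.07):
    h=manip.move_straight(tcp(MOUTH+N*d,MI),v=.02,contact_N=8); rep(MI,h)
    if h: break
E
```

```text
pre t 10.14 gauge in bore frame mm [-8.0000e-02 -4.9000e-01  1.2522e+02] F [ 4.2  0.1 -1.6] T [ 0.11  0.42 -0.03] rot err deg 0.03 w 0.0252
False t 10.93 gauge in bore frame mm [-8.000e-02  1.600e-01  8.692e+01] F [ 3.4  0.2 -1.3] T [ 0.12  0.43 -0.03] rot err deg 0.04 w 0.0252
False t 11.46 gauge in bore frame mm [-0.0e+00  4.0e-02  7.9e+01] F [ 2.7  0.7 -1.5] T [ 0.1   0.41 -0.  ] rot err deg 0.01 w 0.025
False t 12.06 gauge in bore frame mm [-1.e-02  3.e-02  7.e+01] F [ 4.3 -0.3 -1.7] T [0.16 0.45 0.06] rot err deg 0.01 w 0.0248
```

Run:
```python
from h import *
h=manip.move_straight(tcp(MOUTH+N*.049,MI),v=.03,contact_N=8); rep(MI,h)
h=manip.move_straight(tcp(MOUTH+N*.040,MI),v=.01,contact_N=6); rep(MI,h)
manip.dwell(.4); rep(MI)
```

```text
False t 12.91 gauge in bore frame mm [-1.000e-02  5.000e-02  4.919e+01] F [ 3.9 -0.9 -1.2] T [ 0.17  0.47 -0.01] rot err deg 0.01 w 0.0249
True t 13.38 gauge in bore frame mm [ 0.12  0.05 46.52] F [ 1.6 -1.1  3.6] T [-0.15 -0.18 -0.02] rot err deg 0.05 w 0.0251
 t 13.78 gauge in bore frame mm [2.90e-01 3.00e-02 4.65e+01] F [-1.1  1.   6.2] T [-0.2  -0.63 -0.04] rot err deg 0.03 w 0.0253
```

Run:
```python
from h import *
h=manip.move_straight(tcp(MOUTH+N*.0445,MI),v=.01,contact_N=10); rep(MI,h)
manip.dwell(.4); rep(MI)
C,im,d=snap("scene"); a=im[180:330,300:500,::-1]; C,im,d=snap("side"); b=im[130:230,240:373,::-1]
cv2.imwrite("pics/c2.png",np.hstack([cv2.resize(a,(400,300),interpolation=cv2.INTER_CUBIC),cv2.resize(b,(400,300),interpolation=cv2.INTER_CUBIC)]))
```

```text
True t 13.98 gauge in bore frame mm [-4.000e-02  2.500e-01  4.656e+01] F [ 1.4 -1.1  3. ] T [-0.24 -0.11 -0.04] rot err deg 0.13 w 0.025
 t 14.38 gauge in bore frame mm [1.000e-02 2.500e-01 4.655e+01] F [ 0.8 -1.9  4. ] T [-0.35 -0.13 -0.12] rot err deg 0.12 w 0.0254
```

View pics/c2.png

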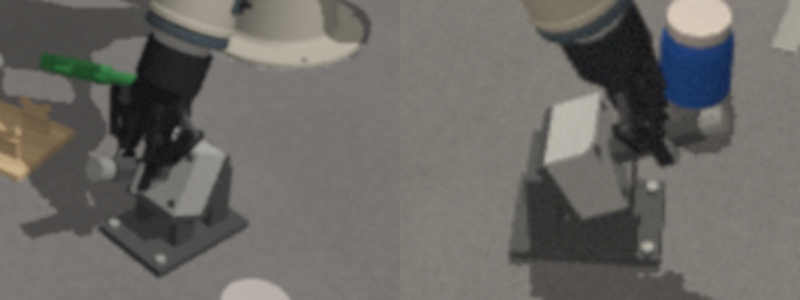

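Run:
```python
from h import *
h=manip.move_straight(tcp(MOUTH+N*.043,MI),v=.015,contact_N=22); rep(MI,h)
manip.dwell(.4); rep(MI)
```

```text
True t 14.76 gauge in bore frame mm [-0.22  0.7  46.71] F [2.5 0.6 3.3] T [-0.03 -0.2  -0.02] rot err deg 0.45 w 0.0252
 t 15.16 gauge in bore frame mm [-0.09  0.62 46.68] F [0.7 1.  3.2] T [ 0.26 -0.18 -0.05] rot err deg 0.43 w 0.0248
```

Three pushes all stopped rigidly at the same depth, so the shoulder is on the face and the go end is home. I'll draw it out, turn it half round and present the no-go end.

Run:
```python
from h import *
h=manip.move_straight(tcp(MOUTH+N*.09,MI),v=.06,rotation=quat(MI)); rep(MI)
manip.move_straight(tcp(MOUTH+N*.13,MI),v=.12); rep(MI)
q=np.array(manip.get_qpos()); q[5]-=np.pi; manip.movej(q)
manip.move_straight(tcp(MOUTH+N*.08,MN),v=.08,rotation=quat(MN),contact_N=15); manip.dwell(.2); rep(MN,"pre")
h=manip.move_straight(tcp(MOUTH+N*.064,MN),v=.01,contact_N=9); rep(MN,h)
for _ in range(4): manip.dwell(.35); rep(MN)
```

```text
t 16.03 gauge in bore frame mm [ 0.12 -0.19 89.34] F [ 3.8 -0.1 -1.2] T [0.14 0.46 0.02] rot err deg 0.05 w 0.0251
 t 16.52 gauge in bore frame mm [  0.18  -0.24 129.12] F [ 4.5  0.6 -2.4] T [ 0.08  0.47 -0.  ] rot err deg 0.06 w 0.0251
pre t 20.34 gauge in bore frame mm [-1.000e-02 -1.000e-02  8.051e+01] F [ 3.   0.8 -2.6] T [0.07 0.46 0.05] rot err deg 0.04 w 0.0248
True t 21.59 gauge in bore frame mm [4.000e-02 1.100e-01 6.727e+01] F [ 2.2 -1.3  3.6] T [-0.17 -0.14 -0.1 ] rot err deg 0.11 w 0.0251
 t 21.94 gauge in bore frame mm [ 0.2   0.07 67.24] F [ 1.1 -1.7  5.3] T [-0.33 -0.41 -0.02] rot err deg 0.1 w 0.0251
 t 22.29 gauge in bore frame mm [ 0.21  0.1  67.22] F [-0.9 -1.1  5.6] T [-0.37 -0.44 -0.12] rot err deg 0.1 w 0.0252
 t 22.64 gauge in bore frame mm [ 0.19  0.09 67.26] F [ 0.8 -1.6  5.7] T [-0.33 -0.37 -0.12] rot err deg 0.1 w 0.0253
 t 22.99 gauge in bore frame mm [ 0.2   0.09 67.24] F [ 0.8 -1.2  5.7] T [-0.34 -0.33 -0.04] rot err deg 0.1 w 0.0251
```

The gauge was pressed with about 7 N for 1.4 s and refused. The two contact depths (46.6 and 67.25 mm) agree with one along-axis offset of 1.7 mm, which confirms the go end was fully home. Now I'll put it back.

Run:
```python
from h import *
manip.move_straight(tcp(MOUTH+N*.13,MN),v=.1,rotation=quat(MN))
q=np.array(manip.get_qpos()); q[5]+=np.pi; manip.movej(q)
up=tcp(G0+[0,0,.12],MG); manip.goto(up,quat(MG)); manip.dwell(.2)
manip.move_straight(tcp(G0+[0,0,.02],MG),v=.12,rotation=quat(MG)); manip.dwell(.2)
p=lambda s:print(s,round(manip.get_t(),2),(manip.get_tool_pos()-tcp(G0,MG)).round(4),np.round(manip.get_ft_force(),1),np.round(manip.get_wrist_torque(),2))
p("over")
C,im,d=snap("wrist");a=im[:,:,::-1];C,im,d=snap("side");b=im[190:370,200:440,::-1]
cv2.imwrite("pics/c3.png",np.hstack([cv2.resize(a,(400,300),interpolation=cv2.INTER_AREA),cv2.resize(b,(400,300),interpolation=cv2.INTER_CUBIC)]))
h=manip.move_straight(tcp(G0-[0,0,.002],MG),v=.015,contact_N=4); p(h)
```

```text
over 29.0 [ 0.0004 -0.0001  0.0206] [-0.1  1.1 -3.8] [0.05 0.02 0.05]
True 30.26 [-0.      0.      0.0008] [-0.8 -0.7  7.9] [-0.01  0.05 -0.03]
```

View pics/c3.png

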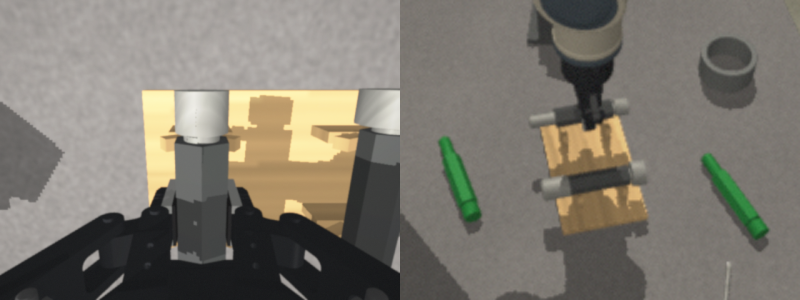

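Both halves show the gauge squarely over its slot, and contact came within 0.8 mm of the original height. I'll release it and retreat.

Run:
```python
from h import *
manip.gripper_to(.07); print(manip.get_width(),manip.get_finger_force())
manip.move_straight(tcp(G0+[0,0,.155],MG),v=.1); manip.dwell(.3)
C,im,d=snap("wrist"); P=cloud(C,d)
X=P[100:370,280:360].reshape(-1,3); X=X[(X[:,2]>.066)&(X[:,2]<.1)&(abs(X[:,1]+.121)<.03)]
m=X.mean(0);e=np.linalg.svd(X[:,:2]-m[:2],full_matrices=False)[2][0];e*=np.sign(e[0]);s=(X[:,:2]-m[:2])@e
print("gauge",m.round(4),"yaw",np.degrees(np.arctan2(e[1],e[0])).round(2),"ends",(m[:2]+np.percentile(s,.3)*e).round(4),(m[:2]+np.percentile(s,99.7)*e).round(4),"z",np.percentile(X[abs(s)<.03,2],[50,99]).round(4))
a=im[:,:,::-1];C,im,d=snap("side");b=im[190:370,200:440,::-1]
cv2.imwrite("pics/c4.png",np.hstack([cv2.resize(a,(400,300),interpolation=cv2.INTER_AREA),cv2.resize(b,(400,300),interpolation=cv2.INTER_CUBIC)]))
print(manip.get_t())
```

```text
0.07038967178902734 0.0
gauge [ 0.5271 -0.1211  0.0757] yaw 2.35 ends [ 0.4423 -0.1246] [ 0.5935 -0.1184] z [0.0765 0.0807]
32.8583
```

View pics/c4.png

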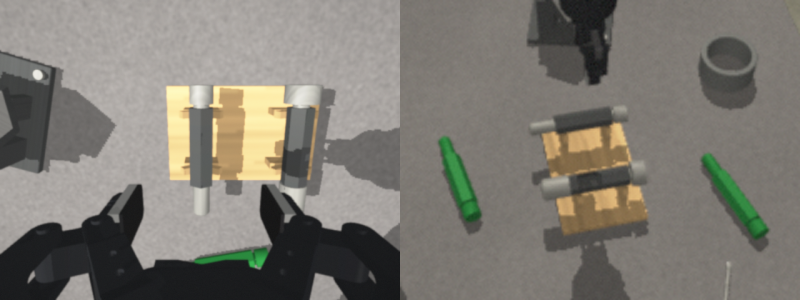

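The gauge is back in its slot within a millimetre of its starting pose. The big gauge hasn't moved and the gripper is clear.

```bash
python3 -c "
from rig import manip
print(manip.hand_in())"
```

```text
the job is handed in; nothing more can be done
None
```

The job is handed in: the go end went fully home, the no-go end was refused under about 7 N for 1.4 s, and the gauge is back in its own slot with the big gauge unmoved; the hand-in returned no verdict.

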